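Close the sliding hatch of the boiler control unit

TASK

The boiler control unit has been serviced: slide the hatch on top of the larger white case along its track until it is fully closed against the frame at its end, covering the opening with the controls. Leave the hatch of the smaller white case open just as it stands, and let go when done.

Things in the scene. Friction and masses are not known exactly. Their poses are not given: they have to be found in the camera images.
- unit: the larger white case, fixed: 260 (own x) x 380 (own y) x 90 mm high; origin at the centre of its underside, on the bench, z up. Its hatch slides on top along own y between two tracks 13 mm high. The opening with the controls is at the -y end, closed off by a frame bar 16 mm high. A screwdriver up to 30 mm high lies on the case top along the +x edge (own x about 97 mm).
- hatch (a joint): opening of the larger case's hatch in m: 0 = closed against the frame bar, 0.14 = wide open. The hatch moves along the case's own +y as it opens and -y as it closes. It stays where it is left; it takes about 3 N to slide.
- hatch_grip (a point): centre of the grey grip bar across the middle of the larger hatch (white plate 160 x 170 x 8 mm, top 100 mm above the bench). Bar: 90 mm long along the case's x, 14 mm thick along the slide, 32 mm high over the plate, top 132 mm above the bench; this point is half-way up. Hatch closed: at own x -30, y -85 mm of the case. Clear for fingers on both sides throughout.
- smallhatch_grip (a point): centre of the grip bar (50 mm long, 14 mm thick, 32 mm high) on the sliding hatch of the smaller white case (150 x 240 mm, 75 mm high). This hatch is partly open too and must stay as it is.

How it is judged (in metres and radians):
At the end, for the whole second after the job is handed in: The larger case's hatch is within 10 mm of fully closed and at rest; the smaller case's hatch is within 15 mm of where it stood at the start (value of joint hatch below 0.01 m and velocity of joint hatch between -0.01 and 0.01 m/s and distance of smallhatch_grip from where it was at the start of the episode below 0.015 m); the robot touches nothing.
It fails at once if the smaller case's hatch is slid by more than 15 mm (distance of smallhatch_grip from where it was at the start of the episode above 0.015 m).
It also fails if it takes over 29 s, if anything falls off the work surface, if the arm or the gripper's body presses on something with over 40 N, if the wrist force passes 120 N, or if a joint passes its speed limit or range.

ROBOT

A 6-joint arm with a two-finger parallel gripper is mounted at the origin on the work surface. World frame = base frame: x ahead of the robot, y to its left, z up, the work surface at z = 0. Lengths are in mm, angles in rad, forces in N, time in s.
With the tool pointing down it reaches from about 350 to 975 mm from the base axis. Payload 7.1 kg.
Tool frame: the origin (TCP) lies at the centre of the arm's flange, where the gripper is bolted on; the fingertips stand 182 mm ahead of it and the grasp point (between the pads) lies 163 mm ahead of it; z points along the fingers, y is the line along which they close (so a half turn about z gives the same grasp; the last joint's range is limited). The gripper opens to 88 mm and grips with 3 to 60 N. Pads are 20 mm wide; open, the fingers measure 115 mm over their backs; the gripper's body (75 mm by 178 mm) begins 61 mm behind the grasp point.
Start: joints at [-1.23, 0.423, 1.63, -0, 1.089, -0.019], TCP at [220.071, -584.957, 404.675] pointing down, gripper open.
Joint ranges: [-3, 3], [-0.9, 2.11], [0.09, 2.58], [-1.31, 4.45], [0.11, 2.69], [-2.54, 2.54]. Speed limits (rad/s): [2.39, 2.39, 3.01, 3.14, 3.14, 3.14].

INTERFACE

Orientations are given as a rotation vector (axis times angle).
In Python, from workcell import readout, get_image, ctrl gives the robot as it stands.
- The arm moves only by the tool step_arm, never from a script. Its argument "targets" is a list that holds one entry, the list of rows, each a list of 7 numbers: the shift along the world's x, y, z as a fraction of full scale, then the turn, a rotation vector about the world's x, y, z as a fraction of full scale, then the opening, from 0 (shut) to 1 (fully open). In form: [[[dx, dy, dz, wx, wy, wz, claw], ...]]. A call has exactly 5 rows; each row shifts and turns the commanded pose from where the row before left it; what a row does not reach is not made up. Full scale, the value 1, is 0.05 m for a shift and 4 degrees for a turn. A row lasts 1/8 s, in which the tool goes at most 62.5 mm and 10.7 degrees, less where a joint would pass 70% of its speed; a pose out of reach is approached as far as the arm can. A call with a number of a shift or a turn outside -1 to 1 is refused whole. A call with a gripper value outside its range is refused whole. The fingers move at their own pace and stop on an object; the grip force is fixed at half the most. Time passes only in rows, so rows that do not move let the fingers close, or fill a call up. It gives the time, the measured TCP pose, the force, the opening and the grip force at its end, in the units of the state.
- readout.get_obs(): the state, without advancing time (a new reading comes with each control period).
- get_image(name): name is "scene" or "top" or "wrist"; returns a dict with "pixels" (384x512x3 uint8, red, green, blue), "intrinsics" (3x3 intrinsics, pixels), "k1" (the pictures are not rectified: a ray, as slopes to the right and down, at radius r is drawn at 1 + k1 r^2 times it, then the intrinsics apply), "extrinsics" (4x4, takes a point from world to camera coordinates). Camera axes: x right, y down, z forward; pixel columns grow to the right and rows downward; lengths in mm; the calibration is good to about 2 mm. A picture is of the moment at which its call begins. There is no depth.
- ctrl.close_job(): hands the job in; it is judged then, once.
The state is a dict: "t": time; "qpos": joint angles; "qvel": joint speeds; "joint_torque": joint torques, N m; "ee_pos": TCP position; "orientation": TCP orientation; "ft_force": force on the tool from outside, world axes, zero at the start; "moment": the same for the moment, N m; "width": finger opening in mm; "grasp_force": force on a finger pad.
Only numpy, scipy, OpenCV 4.12 (cv2) and the standard library are available. Lean on these libraries where they do the work, as an engineer would, in place of code of your own. Each camera call takes 0.05 s, during which the arm holds its last target. There are 200 camera calls.

## Working session

There is one attempt and no reset: what is moved stays moved. The work goes in short steps, Python scripts to look and compute and a tool call to move; the robot and the scene stay as the last step left them, time stands still between calls to the robot, and variables do not carry over. Pictures are saved under pics/ and viewed, at most 10 in all, crops included, and the job is handed in when it is done.

Besides the shell and the picture viewer there is one more tool, called after "Emit:" in YAML: its name, and indented under it one key for each argument. step_arm: Moves the arm, as the interface text tells. Shift numbers are shares of 0.05 m and turn numbers shares of 4 degrees, none past 1 either way. Its arguments: {"type":"object","properties":{"targets":{"type":"array"}},"required":["targets"]}

```bash
mkdir -p pics
cat > h.py <<'E'
import numpy as np, cv2
from workcell import readout, get_image, ctrl
def snap(n,f):
    d=get_image(n); cv2.imwrite(f'pics/{f}.png',d['pixels'][:,:,::-1]); np.savez(f'pics/{f}.npz',**d); return d
def ray(d,px,z):
    K=np.array(d['intrinsics']);k=float(d['k1']);E=np.array(d['extrinsics'])
    p=cv2.undistortPoints(np.array(px,float).reshape(-1,1,2),K,np.array([k,0,0,0.]),)[:,0]
    R,t=E[:3,:3],E[:3,3]; c=-R.T@t
    v=np.c_[p,np.ones(len(p))]@R
    return c+v*((z-c[2])/v[:,2])[:,None]
E
python3 - <<'E'
from h import *
for n in("top","scene"):
    d=snap(n,n+'0'); print(n,d['k1'],np.round(d['extrinsics'],2).tolist())
print(readout.get_obs())
E
```

```text
top -0.037332909937391655 [[-0.03, -1.0, -0.03, -34.39], [-0.99, 0.03, -0.17, 547.38], [0.17, 0.03, -0.99, 1004.68], [0.0, 0.0, 0.0, 1.0]]
scene -0.03982913419791719 [[0.67, 0.75, -0.01, -314.86], [0.55, -0.5, -0.67, -244.45], [-0.51, 0.44, -0.74, 1183.64], [0.0, 0.0, 0.0, 1.0]]
{'t': 0.1, 'qpos': array([-1.22999402e+00,  4.23735146e-01,  1.63062257e+00,  2.29137824e-05,
        1.08860931e+00, -1.89877702e-02]), 'qvel': array([ 0.00117222, -0.00108967, -0.00286022, -0.00224202,  0.00203383,
        0.0017318 ]), 'joint_torque': array([ 1.77076640e-05, -5.45610130e+01, -2.74324358e+01,  6.44604745e-02,
        1.89116865e-02, -1.92959504e-05]), 'ee_pos': array([ 219.99463523, -584.72200292,  403.99400782]), 'orientation': array([-3.08956018e+00, -5.61853816e-01,  3.14278667e-04]), 'ft_force': array([0.08895732, 0.60304872, 0.2540967 ]), 'moment': array([ 0.03968602,  0.02139892, -0.03118553]), 'grasp_force': 0.0, 'width': 87.80569520679371}
```

View pics/top0.png

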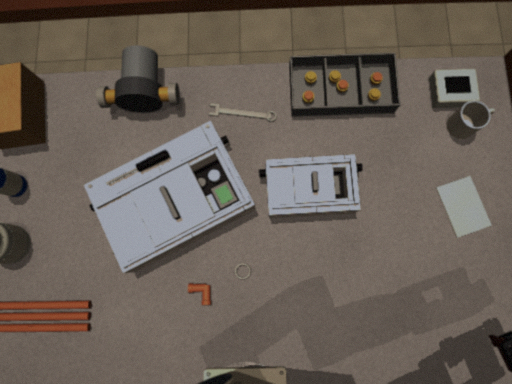

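View pics/scene0.png

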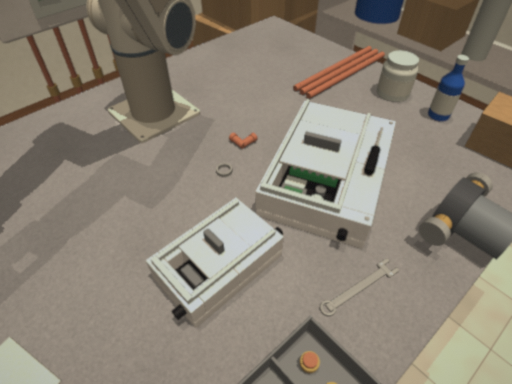

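The top view shows the larger case with corners near (86,185), (211,123), (252,205) and (125,270). Its grip bar is near (170,203), the opening is at the right end, and the screwdriver is near (150,160). The smaller case is near (313,185). The scene view shows the same layout. Next I measure the bar and the case.

Run:
```python
from h import *
d=dict(np.load('pics/top0.npz'));im=d['pixels'];g=cv2.cvtColor(im,cv2.COLOR_RGB2GRAY)
hsv=cv2.cvtColor(im,cv2.COLOR_RGB2HSV); print(im[203,170],im[220,150],im[250,60])
m=((im[...,2]>im[...,0].astype(int)-2)&(g>110)).astype(np.uint8)
m[:,258:]=0; m=cv2.morphologyEx(m,cv2.MORPH_OPEN,np.ones((3,3)))
c=max(cv2.findContours(m,0,2)[0],key=cv2.contourArea)
hull=cv2.convexHull(c); q=cv2.approxPolyDP(hull,8,True)[:,0]
print(q, np.round(ray(d,q,90)[:,:2]).tolist())
b=np.zeros_like(m); b[180:226,152:190]=(g[180:226,152:190]<120)
n,l,s,cc=cv2.connectedComponentsWithStats(b)
for i in range(1,n):
    if s[i,4]>30:
        ys,xs=np.where(l==i); r=cv2.minAreaRect(np.c_[xs,ys].astype(np.float32)); bp=cv2.boxPoints(r)
        w=ray(d,bp,132)[:,:2]; print(s[i],bp.round().tolist(),w.round().tolist(),w.mean(0))
cv2.imwrite('pics/c.png',cv2.resize(im[110:285,75:265,::-1],None,fx=4,fy=4,interpolation=2)[:600,:760])
```

```text
[111 103  94] [158 163 176] [117 108  96]
[[211 122]
 [253 204]
 [122 271]
 [ 85 184]] [[757.0, 71.0], [530.0, -36.0], [368.0, 302.0], [598.0, 409.0]]
[160 186  21  35 265] [[158.0, 188.0], [165.0, 185.0], [181.0, 218.0], [175.0, 221.0]] [[572.0, 199.0], [580.0, 183.0], [494.0, 140.0], [487.0, 156.0]] [533.31657008 169.41208679]
```

View pics/c.png

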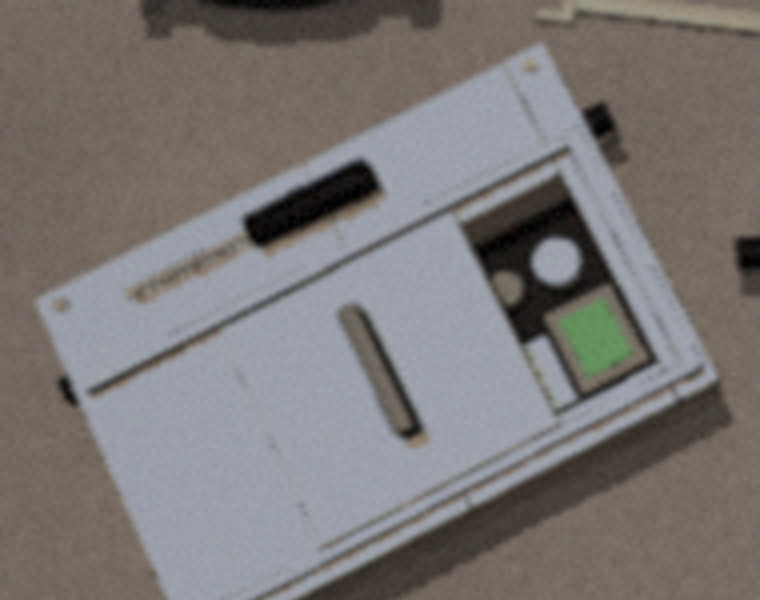

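Case top measures 251 x 373 mm, which fits the sizes given. Own +y is about (-0.43, 0.90) and the bar centre about (533,169), so the hatch is open by about 80 mm. I now move to above the bar, turning about 5° around z.

Emit:
step_arm:
  targets:
    - [[0.4, 1, 0, 0, 0, 0.12, 1], [0.4, 1, 0, 0, 0, 0.12, 1], [0.4, 1, 0, 0, 0, 0.12, 1], [0.4, 1, 0, 0, 0, 0.12, 1], [0.4, 1, 0, 0, 0, 0.12, 1]]

```text
t: 0.72
ee_pos: [320.3, -333.3, 404.5]
orientation: [-3.078, -0.626, -0.0]
ft_force: [0.5, -1.0, -0.2]
width: 87.8
grasp_force: 0.0
```

Emit:
step_arm:
  targets:
    - [[0.4, 1, 0, 0, 0, 0.12, 1], [0.4, 1, 0, 0, 0, 0.12, 1], [0.4, 1, 0, 0, 0, 0.12, 1], [0.4, 1, 0, 0, 0, 0.12, 1], [0.4, 1, 0, 0, 0, 0.12, 1]]

```text
t: 1.35
ee_pos: [420.3, -83.2, 404.7]
orientation: [3.064, 0.691, 0.0]
ft_force: [0.9, -1.1, 1.0]
width: 87.7
grasp_force: 0.0
```

Emit:
step_arm:
  targets:
    - [[0.4, 1, 0, 0, 0, 0, 1], [0.4, 1, 0, 0, 0, 0, 1], [0.4, 1, 0, 0, 0, 0, 1], [0.4, 1, 0, 0, 0, 0, 1], [0.4, 0.9, 0, 0, 0, 0, 1]]

```text
t: 1.98
ee_pos: [520.3, 162.0, 404.4]
orientation: [3.064, 0.692, -0.001]
ft_force: [0.2, -1.0, -0.0]
width: 87.9
grasp_force: 0.0
```

Emit:
step_arm:
  targets:
    - [[0.2, 0.1, 0, 0, 0, 0, 1], [0, 0, 0, 0, 0, 0, 1], [0, 0, 0, 0, 0, 0, 1], [0, 0, 0, 0, 0, 0, 1], [0, 0, 0, 0, 0, 0, 1]]

```text
t: 2.6
ee_pos: [529.9, 164.3, 404.9]
orientation: [3.065, 0.689, 0.0]
ft_force: [0.3, -0.4, -0.9]
width: 87.8
grasp_force: 0.0
```

Run:
```python
from h import *
d=snap("wrist","w1"); o=readout.get_obs(); print(o['ee_pos'],o['orientation'],o['ft_force'],o['t'],o['qpos'])
```

```text
[529.92957138 164.47958638 404.86334748] [-3.06488053e+00 -6.89842287e-01 -2.98097701e-04] [-0.83818621 -0.32478549  1.2642656 ] 2.65 [2.79498376e-01 3.20557539e-01 1.78633967e+00 2.95588483e-05
 1.03450387e+00 1.40749906e+00]
```

View pics/w1.png

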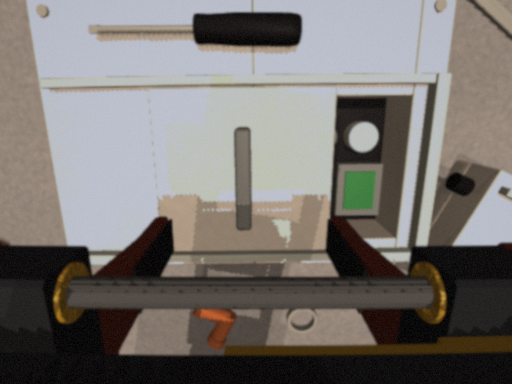

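The wrist view shows the bar upright between about (243,128) and (243,230), and the track edges nearly parallel to the finger line. The frame bar is at column ~430. I'll project these points.

Run:
```python
from h import *
d=dict(np.load('pics/w1.npz'));im=d['pixels'];g=cv2.cvtColor(im,cv2.COLOR_RGB2GRAY)
b=np.zeros_like(g); b[118:240,225:262]=g[118:240,225:262]<125
n,l,s,_=cv2.connectedComponentsWithStats(b); i=1+np.argmax(s[1:,4]); print(s[i])
w=ray(d,[[243,128],[243,219],[236,170],[250,170]],132);print(w.round(1).tolist())
# upper track edge & frame inner edge (top ~103 / 106)
t=ray(d,[[45,84],[430,78]],103);v=t[1]-t[0];print(t.round(1).tolist(),np.degrees(np.arctan2(v[1],v[0])))
f=ray(d,[[427,95],[413,245]],100)
p=ray(d,[[335,150]],100); print(f.round(1).tolist(),p.round(1).tolist())
```

```text
[ 234  127   20  106 1688]
[[575.7, 192.1, 132.0], [504.2, 158.7, 132.0], [541.5, 182.7, 132.0], [546.6, 172.0, 132.0]]
[[533.8, 368.3, 103.0], [684.8, 61.2, 103.0]] -63.82933051709099
[[672.2, 54.1, 100.0], [542.1, -15.5, 100.0]] [[592.5, 105.3, 100.0]]
```

Emit:
step_arm:
  targets:
    - [[0.12, 0.17, -0.4, 0, 0, 0, 1], [0, 0, -0.8, 0, 0, 0, 1], [0, 0, -0.8, 0, 0, 0, 1], [0, 0, -0.34, 0, 0, 0, 1], [0, 0, 0, 0, 0, 0, 1]]

```text
t: 3.28
ee_pos: [535.8, 173.7, 286.2]
orientation: [3.064, 0.691, -0.005]
ft_force: [0.3, 0.3, 0.3]
width: 87.7
grasp_force: 0.0
```

Emit:
step_arm:
  targets:
    - [[0, 0, 0, 0, 0, 0, 0.1], [0, 0, 0, 0, 0, 0, 0], [0, 0, 0, 0, 0, 0, 0], [0, 0, 0, 0, 0, 0, 0], [0, 0, 0, 0, 0, 0, 0]]

```text
t: 3.9
ee_pos: [536.1, 173.5, 287.9]
orientation: [-3.065, -0.691, -0.001]
ft_force: [-0.7, 0.1, -0.1]
width: 41.6
grasp_force: 0.0
```

Emit:
step_arm:
  targets:
    - [[0, 0, 0, 0, 0, 0, 0], [0, 0, 0, 0, 0, 0, 0], [0, 0, 0, 0, 0, 0, 0], [0, 0, 0, 0, 0, 0, 0], [0, 0, 0, 0, 0, 0, 0]]

```text
t: 4.53
ee_pos: [536.0, 173.6, 287.6]
orientation: [3.064, 0.692, -0.0]
ft_force: [0.5, -1.0, 0.2]
width: 13.9
grasp_force: 30.0
```

Gripped at 13.9 mm wide, matching the 14 mm bar. Now I slide it 65 mm first.

Emit:
step_arm:
  targets:
    - [[0.11, -0.23, 0, 0, 0, 0, 0], [0.11, -0.23, 0, 0, 0, 0, 0], [0.11, -0.23, 0, 0, 0, 0, 0], [0.11, -0.23, 0, 0, 0, 0, 0], [0.11, -0.23, 0, 0, 0, 0, 0]]

```text
t: 5.15
ee_pos: [564.3, 115.2, 287.6]
orientation: [-3.065, -0.69, -0.002]
ft_force: [1.9, 5.7, -4.7]
width: 13.9
grasp_force: 30.0
```

Emit:
step_arm:
  targets:
    - [[0.02, -0.04, 0, 0, 0, 0, 0], [0.02, -0.04, 0, 0, 0, 0, 0], [0.02, -0.04, 0, 0, 0, 0, 0], [0, 0, 0, 0, 0, 0, 0], [0, 0, 0, 0, 0, 0, 0]]

```text
t: 5.78
ee_pos: [567.0, 109.9, 287.6]
orientation: [3.064, 0.691, 0.002]
ft_force: [5.0, 0.9, -6.8]
width: 13.9
grasp_force: 30.0
```

Emit:
step_arm:
  targets:
    - [[0.02, -0.04, 0, 0, 0, 0, 0], [0.02, -0.04, 0, 0, 0, 0, 0], [0.02, -0.04, 0, 0, 0, 0, 0], [0, 0, 0, 0, 0, 0, 0], [0, 0, 0, 0, 0, 0, 0]]

```text
t: 6.4
ee_pos: [569.8, 104.1, 287.6]
orientation: [3.065, 0.691, 0.001]
ft_force: [3.6, 2.9, -6.7]
width: 13.9
grasp_force: 30.0
```

Emit:
step_arm:
  targets:
    - [[0.02, -0.04, 0, 0, 0, 0, 0], [0.02, -0.04, 0, 0, 0, 0, 0], [0, 0, 0, 0, 0, 0, 0], [0, 0, 0, 0, 0, 0, 0], [0, 0, 0, 0, 0, 0, 0]]

```text
t: 7.02
ee_pos: [571.7, 100.1, 287.7]
orientation: [3.065, 0.691, 0.001]
ft_force: [4.1, 4.1, -5.0]
width: 13.9
grasp_force: 30.0
```

Emit:
step_arm:
  targets:
    - [[0.02, -0.04, 0, 0, 0, 0, 0], [0.02, -0.04, 0, 0, 0, 0, 0], [0, 0, 0, 0, 0, 0, 0], [0, 0, 0, 0, 0, 0, 0], [0, 0, 0, 0, 0, 0, 0]]

```text
t: 7.65
ee_pos: [573.3, 97.0, 287.6]
orientation: [-3.063, -0.69, 0.0]
ft_force: [1.9, 9.7, -3.5]
width: 14.2
grasp_force: 30.0
```

Emit:
step_arm:
  targets:
    - [[0.02, -0.04, 0, 0, 0, 0, 0], [0, 0, 0, 0, 0, 0, 0], [0, 0, 0, 0, 0, 0, 0], [0, 0, 0, 0, 0, 0, 0], [0, 0, 0, 0, 0, 0, 0]]

```text
t: 8.28
ee_pos: [573.6, 96.5, 287.6]
orientation: [-3.06, -0.689, 0.002]
ft_force: [-1.9, 20.2, -0.7]
width: 13.6
grasp_force: 30.0
```

The force rose to 20 N and motion stopped at (573.6, 96.5), against a predicted (572.5, 96.7): the hatch is at the stop. I release and rise.

Emit:
step_arm:
  targets:
    - [[0, 0, 0, 0, 0, 0, 1], [0, 0, 0, 0, 0, 0, 1], [0, 0, 0, 0, 0, 0, 1], [0, 0, 0, 0, 0, 0, 1], [0, 0, 0, 0, 0, 0, 1]]

```text
t: 8.9
ee_pos: [574.6, 93.8, 287.7]
orientation: [3.065, 0.69, -0.0]
ft_force: [0.6, -0.1, -0.5]
width: 60.7
grasp_force: 0.0
```

Emit:
step_arm:
  targets:
    - [[0, 0, 0.3, 0, 0, 0, 1], [0, 0, 0.6, 0, 0, 0, 1], [0, 0, 0.8, 0, 0, 0, 1], [0, 0, 0.8, 0, 0, 0, 1], [0, 0, 0, 0, 0, 0, 1]]

```text
t: 9.52
ee_pos: [575.5, 94.2, 417.2]
orientation: [3.064, 0.691, 0.012]
ft_force: [-0.0, 0.5, -0.5]
width: 87.7
grasp_force: 0.0
```

Run:
```python
from h import *
d=snap("wrist","w2"); snap("top","t2"); o=readout.get_obs(); print(o['ee_pos'],o['ft_force'],o['t'],o['width'])
```

```text
[574.33930532  94.00258962 413.45466559] [-0.6618634  -0.45370049 -0.50505241] 9.625 87.68458312060714
```

View pics/w2.png

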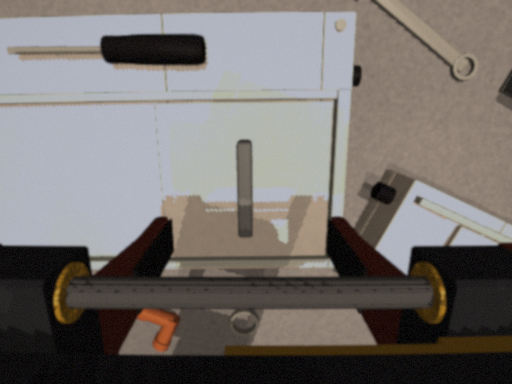

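The hatch now meets the frame bar at column ~332 with no gap. The opening is covered, the grip bar is at (245,188), and the gripper is clear.

```bash
python3 -c "
from h import *
print(ctrl.close_job())"
```

```text
the job is handed in; nothing more can be done
None
```

The larger case's hatch is closed against its frame bar, I never went near the smaller hatch, the gripper is open and clear of everything, and the job was handed in at about 9.6 s (no verdict came back).

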